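# Stamp the weld coupon and hold it up

### The job

Take the mallet and knock the yellow-headed sprung stamp on the jig down to its stop with a brisk blow, then stand or lay the mallet on the bench clear of the jig and let go of it. Swing the jig's hinged leaf fully open by its red knob so that it stays open, and draw out the weld coupon hidden beneath. Finish while holding the coupon in the gripper: still and level, weld bead upwards, about 25 cm above the bench and touching nothing else, with the post, the spacer and the clamp left where they are.

Things in the scene. Friction and masses are not known exactly. Their poses are not given: they have to be found in the camera images.
- jig: hinged-leaf stamping jig bolted to the bench: dark steel base plate 220 x 130 x 12 mm. Origin: on the bench, straight below the middle of the coupon nest; the base plate reaches from x -100 to +120 mm. +x points from the knob end to the hinge end, +z up. Two blue hinge cheeks, 67 mm high, stand at x 85, y +-38 mm
- nest (a point): middle of the nest block's top (110 x 28 mm), 36 mm above the bench, straight above the jig's origin: the coupon's underside lies here. Dowels 42 mm high around the coupon, 1.5 mm play: at jig x +-45, y +-24.5 and x +-64.5, y 0 mm. Leaf rest buttons 50 mm high at x -62, y +-29. Beside its middle (x within +-40) only the base plate, top at 12 mm
- leaf (a joint): hinge of the aluminium cover leaf, rad: 0 closed (flat over the coupon, hiding it), 1.85 fully open at its stop, leaning back past upright, where it stays by its own weight; below about 1.3 it falls shut, above 1.5 it falls open. Leaf 145 x 64 x 10 mm, upper face 60 mm above the bench when closed; about 0.5 kg with the stamp, about 2 N lift it at the knob
- leaf_hinge (a point): middle of the hinge axis, 85 mm along the jig's +x from its origin, 55 mm above the bench; the axis runs along the jig's y
- leaf_knob (a point): centre of the red ball knob, 28 mm diameter, on an 8 mm stem at the free end of the leaf; 190 mm from the hinge axis. Closed, it is at jig x -105 mm, 55 mm above the bench, with 21 mm from the ball's edge to the leaf's edge; it swings up and over towards the jig's +x
- stamp (a joint): travel of the sprung stamp, m: 0 up (at rest), 0.010 driven down to its stop; needs about 1 N to start and 4 N at the stop, and springs back by itself
- stamp_top (a point): centre of the top of the stamp's yellow striking head, 28 mm diameter, flat top 22 mm diameter; leaf closed: at jig x -40, y 0, 108 mm above the bench when up, moving straight down. The guide bush around its shank below the head is 38 mm wide at most
- mallet: soft-faced mallet, about 0.44 kg, standing on its lower face with the handle level. Head 75 mm tall, white faces 44 mm diameter. Origin: centre of the lower face; +z up through the head; handle along -x to x -180 mm, 16 mm wide (y), 22 mm tall, axis 37.5 mm above the origin. Mass centre about 8 mm behind the head's axis: set upright on its face it stays standing
- mallet_grip (a point): point on the handle's axis 42 mm from the head's axis, 37.5 mm above the lower face: a good place to grip, across the handle, at full force; a blow may still tip the head up some 5 degrees in the grip, and the mallet rights itself on its face when let go
- mallet_face (a point): centre of the lower striking face
- coupon: weld test coupon, steel plate 120 x 40 x 8 mm (about 0.3 kg) with a dark weld bead across the middle of its upper face, standing 2 mm proud. Origin: centre of the underside; x along the 120 mm length, y across the 40 mm width (grip across the width at the middle), z up. It lies in the jig's nest under the leaf, parallel to the jig's x
- post: bystander: upright steel tube 38 mm diameter welded on a 110 x 80 x 8 mm base plate, 148 mm tall, loose; origin at the centre of its underside
- spacer: bystander: dark steel ring 42 mm outside diameter, 26 mm tall, loose; origin at the centre of its underside
- clamp: bystander: F-clamp lying flat, 18 mm high, bar 170 mm long along its own y through the origin, arms and screw reaching to 78 mm along its own x; wooden handle; loose
Not all that is in view belongs to the job. What is meant by the mallet is not purple, and is the larger of those in its own colour.

How it is judged:
On the way, in this order (a step that is already met when the one before it is completed fails the run):
1. the mallet's face swings down onto the stamp in a brisk blow (over 0.05 m/s within the last 20 mm) (distance between mallet_face and stamp_top below 0.02 m and linear speed of mallet above 0.05 m/s and value of joint leaf below 0.05 rad).
2. the blow drives the stamp down to its stop (over 8 of its 10 mm) (value of joint stamp above 0.008 m and distance between mallet_face and stamp_top below 0.024 m and value of joint leaf below 0.05 rad).
3. the stamp has sprung back and the mallet is set down at rest on the bench, clear of the jig and let go (value of joint stamp below 0.002 m and height (world z) of mallet_grip below 0.05 m and linear speed of mallet below 0.03 m/s and contact force between mallet and the fingers below 0.1 N and contact force between mallet and jig below 0.1 N), for 0.2 s.
4. the leaf is swung open (value of joint leaf above 1.6 rad), for 0.2 s.
5. the coupon is drawn up out of the nest in the gripper (height (world z) of coupon above 0.1 m and contact force between coupon and the fingers above 1 N), for 0.2 s.
At the end, for the whole second after the job is handed in: the gripper holds the coupon still, its underside 20 to 32 cm above the bench, level within 0.2 rad with the bead up, carried by nothing else; the leaf stands open (over 1.6 rad), the stamp is up, and the mallet lies or stands on the bench, at rest, clear of the jig (all of step 3 and height (world z) of coupon between 0.2 and 0.32 m and angle between coupon's own z axis and vertical below 0.2 rad and linear speed of coupon below 0.03 m/s and contact force between coupon and the fingers above 1 N and contact force between coupon and jig below 0.1 N and contact force between coupon and mallet below 0.1 N and contact force between coupon and post below 0.1 N and value of joint leaf above 1.6 rad); the arm keeps its last pose, push and grip.
It fails at once if the post, the spacer or the clamp is moved by more than 15 mm (distance of any of post, spacer, clamp from where it was at the start of the episode above 0.015 m).
It also fails if it takes over 72 s, if anything falls off the work surface, if the arm or the gripper's body presses on something with over 40 N, if the wrist force passes 120 N, or if a joint passes its speed limit or range.

### The arm

A 7-joint arm with a two-finger parallel gripper is mounted at the origin on the work surface. World frame = base frame: x ahead of the robot, y to its left, z up, the work surface at z = 0. Lengths are in m, angles in rad, forces in N, time in s.
With the tool pointing down it reaches from about 0.4 to 0.85 m from the base axis. Payload 10.4 kg.
Tool frame: the origin (TCP) lies midway between the tips of the shut fingers; the grasp point (between the pads) lies 19 mm behind it; z points along the fingers, y is the line along which they close (so a half turn about z gives the same grasp; the last joint's range is limited). The gripper opens to 87 mm and grips with 3 to 60 N. Pads are 19 mm wide; open, the fingers measure 117 mm over their backs; the gripper's body (75 mm by 190 mm) begins 51 mm behind the grasp point.
Start: joints at [-0.023, 0.332, -0.065, 1.46, 0.022, 1.35, -0.088], TCP at [0.625, 0, 0.223] pointing down, gripper open.
Joint ranges: [-2.6, 2.6], [-0.5, 2.12], [-1.47, 1.34], [0.16, 2.42], [-1.27, 4.41], [0.06, 2.06], [-2.6, 2.6]. Speed limits (rad/s): [2.22, 2.22, 2.79, 2.79, 3.14, 3.14, 3.14].

### API

Orientations are given as a unit quaternion [x, y, z, w].
In Python, from bench import r gives the robot as it stands.
- The arm moves only by the tool arm_command, never from a script. Its argument "moves" is one flat list of numbers, 4 for each row, row after row: the shift along the tool's x, y, z in cm, then the turn about the tool's z in degrees. A call has 1 to 12 rows; each row shifts and turns the commanded pose from where the row before left it, along the tool's axes as they then stand; what a row does not reach is not made up. A row lasts 1/12 s, in which the tool goes at most 41.7 mm and 7.16 degrees, less where a joint would pass 70% of its speed; a pose out of reach is approached as far as the arm can. A call with a gripper value outside its range is refused whole. "fingers" is the opening in per cent of the stroke, from 0 (shut) to 100 (fully open), set as the call begins (left out, the last holds). The fingers move at their own pace and stop on an object; "squeeze" is the grip in N (left out, the last holds). Time passes only in rows, so rows that do not move let the fingers close. It gives the time, the measured TCP pose, the force, the opening and the grip force at its end, in the units of the state.
- r.read_state(): the state, without advancing time (a new reading comes with each control period).
- r.camera(name): name is "scene" or "side" or "wrist"; returns the picture (384x512x3 uint8, red, green, blue); there is no depth.
- r.camera_info(name): a dict with "fx", "fy", "cx", "cy" (pixels), "k1" (the pictures are not rectified: a ray, as slopes to the right and down, at radius r is drawn at 1 + k1 r^2 times it, then the intrinsics apply), "origin" and "attitude" of the camera in the world. Camera axes: x right, y up, looking along -z (the intrinsics and any distortion apply to the point x, -y, -z); pixel columns grow to the right and rows downward; lengths in m; the calibration is good to about 2 mm. A picture is of the moment at which its call begins: read the wrist's pose just before it. camera_info takes no time and is no camera call; for the wrist camera it gives the pose at the moment of the call.
- r.close_job(): hands the job in; it is judged then, once.
The state is a dict: "time": time; "joint_positions": joint angles; "joint_vel": joint speeds; "joint_torque": joint torques, N m; "ee_pos": TCP position; "eef_rot": TCP orientation; "ft_force": force on the tool from outside, world axes, zero at the start; "torque": the same for the moment, N m; "width": finger opening in m; "grip_force": force on a finger pad.
Only numpy, scipy, OpenCV 4.12 (cv2) and the standard library are available. Lean on these libraries where they do the work, as an engineer would, in place of code of your own. Each camera call takes 0.05 s, during which the arm holds its last target. There are 200 camera calls.

## Working session

There is one attempt and no reset: what is moved stays moved. The work goes in short steps, Python scripts to look and compute and a tool call to move; the robot and the scene stay as the last step left them, time stands still between calls to the robot, and variables do not carry over. Pictures are saved under pics/ and viewed, at most 10 in all, crops included, and the job is handed in when it is done.

Besides the shell and the picture viewer there is one more tool, called after "Request:" as name(argument=value, ...), one argument or row to a line, values as JSON. arm_command: Moves the arm, as the interface text tells. Its arguments: {"type":"object","properties":{"moves":{"type":"array"},"fingers":{"type":"number"},"squeeze":{"type":"number"}},"required":["moves"]}

```bash
ls; mkdir -p pics; python3 - <<'E'
from bench import r
import cv2,numpy as np
s=r.read_state();print(s['time'],s['ee_pos'],s['eef_rot'],s['width'])
ims=[]
for n in ['scene','side']:
    i=r.camera_info(n);print(n,i)
    im=r.camera(n);cv2.imwrite(f'pics/{n}0.png',im[:,:,::-1]);
i=r.camera_info('wrist');print(i);cv2.imwrite('pics/wrist0.png',r.camera('wrist')[:,:,::-1])
E
```

```text
pics
0.0 [6.24632112e-01 7.60307877e-06 2.21798561e-01] [ 7.07079006e-01  7.07134234e-01 -4.93642761e-04 -4.58769003e-04] 0.08704535680471895
scene {'fx': 416.59641330118467, 'fy': 416.59641330118467, 'cx': 255.88384146645637, 'cy': 191.65307853210302, 'k1': -0.06431527473867096, 'origin': array([1.04840484, 0.49652064, 0.97925206]), 'attitude': array([0.12200574, 0.32968451, 0.88614583, 0.30194089])}
side {'fx': 476.43259851080865, 'fy': 476.43259851080865, 'cx': 256.26742166346713, 'cy': 198.005651945738, 'k1': -0.07969394490345472, 'origin': array([0.37258135, 1.12555279, 1.26897629]), 'attitude': array([-0.02269427,  0.38941268,  0.91720389, -0.08111573])}
{'fx': 311.05175253762616, 'fy': 311.05175253762616, 'cx': 256.1836832050259, 'cy': 191.2650576492593, 'k1': -0.06003883419855785, 'origin': array([0.62521114, 0.08348415, 0.3841845 ]), 'attitude': array([-1.53587707e-01,  4.94153790e-04,  1.83084094e-04,  9.88134879e-01])}
```

View pics/scene0.png

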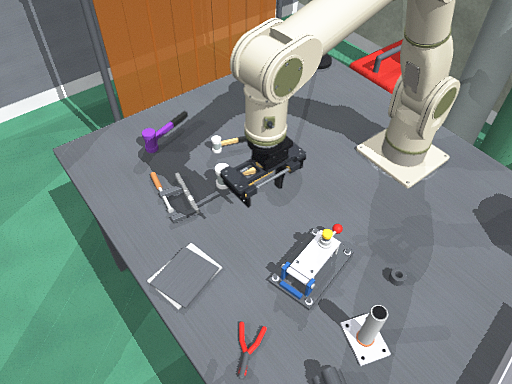

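View pics/side0.png

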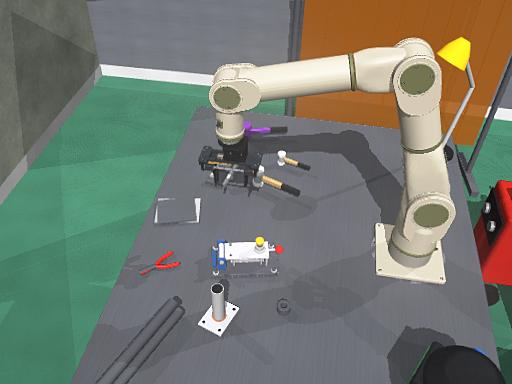

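```bash
cat > h.py <<'E'
from bench import r
import cv2,numpy as np
from scipy.spatial.transform import Rotation as R
def mats(i):
    K=np.array([[i['fx'],0,i['cx']],[0,i['fy'],i['cy']],[0,0,1.]]);return K,np.array([i['k1'],0,0,0,0.])
def ray(i,uv):
    K,d=mats(i);p=cv2.undistortPoints(np.array(uv,float).reshape(-1,1,2),K,d)[:,0]
    v=np.c_[p[:,0],-p[:,1],-np.ones(len(p))];return R.from_quat(i['attitude']).apply(v)
def onz(i,uv,z):
    v=ray(i,uv);o=np.array(i['origin']);return o+v*((z-o[2])/v[:,2])[:,None]
def proj(i,P):
    c=R.from_quat(i['attitude']).inv().apply(np.atleast_2d(P)-i['origin'])*[1,-1,-1]
    K,d=mats(i);return cv2.projectPoints(c.reshape(-1,1,3),np.zeros(3),np.zeros(3),K,d)[0][:,0]
def tri(i1,u1,i2,u2):
    a,b=ray(i1,[u1])[0],ray(i2,[u2])[0];o1,o2=np.array(i1['origin']),np.array(i2['origin'])
    t=np.linalg.lstsq(np.c_[a,-b],o2-o1,rcond=None)[0];p,q=o1+t[0]*a,o2+t[1]*b;return (p+q)/2,np.linalg.norm(p-q)
def blobs(im,lo,hi,amin=15):
    m=cv2.inRange(cv2.cvtColor(im,cv2.COLOR_RGB2HSV),np.array(lo),np.array(hi))
    n,l,s,c=cv2.connectedComponentsWithStats(m);return sorted([(int(s[k,4]),c[k].round(1).tolist(),s[k,:4].tolist()) for k in range(1,n) if s[k,4]>=amin],reverse=True),l
E
python3 - <<'E'
import cv2
from h import *
a=cv2.imread('pics/side0.png')[110:350,130:330];cv2.imwrite('pics/sidec.png',cv2.resize(a,None,fx=2.4,fy=2.4,interpolation=cv2.INTER_CUBIC))
I={n:r.camera_info(n) for n in ['scene','side']}
for n in I:
    im=cv2.imread(f'pics/{n}0.png')[:,:,::-1].copy()
    for c,lo,hi in [('yel',(24,150,120),(32,255,255)),('red',(0,190,120),(5,255,255)),('blue',(100,140,60),(120,255,255)),('wood',(10,90,90),(23,220,255))]:
        print(n,c,blobs(im,lo,hi,12)[0][:8])
E
```

```text
scene yel [(70, [327.1, 233.0], [323, 229, 9, 10])]
scene red [(1074, [380.4, 67.4], [350, 40, 52, 53]), (171, [248.5, 338.4], [240, 322, 26, 30]), (45, [336.9, 228.0], [333, 224, 9, 10])]
scene blue [(139, [290.5, 289.3], [280, 281, 22, 18]), (86, [284.5, 270.2], [281, 262, 10, 18]), (85, [309.0, 286.8], [305, 278, 10, 18])]
scene wood [(13460, [171.9, 43.8], [93, 0, 183, 118]), (99, [155.4, 179.8], [150, 172, 12, 18]), (48, [249.5, 171.7], [243, 167, 13, 8]), (44, [230.3, 141.9], [222, 138, 17, 8]), (41, [259.6, 178.1], [249, 171, 24, 15]), (20, [367.2, 344.0], [361, 341, 13, 6]), (14, [324.3, 237.0], [322, 234, 7, 6]), (14, [258.3, 164.6], [256, 162, 7, 6])]
side yel [(634, [456.5, 52.5], [438, 38, 32, 32]), (44, [259.3, 240.4], [256, 237, 8, 8])]
side red [(1609, [501.4, 245.2], [482, 181, 30, 105]), (120, [165.7, 261.0], [155, 251, 25, 17]), (33, [278.7, 249.0], [276, 246, 7, 7])]
side blue [(62, [221.4, 263.5], [218, 258, 8, 11]), (48, [214.0, 258.5], [213, 251, 3, 16]), (29, [479.0, 350.6], [473, 348, 12, 8]), (21, [220.9, 241.0], [218, 240, 7, 4])]
side wood [(13972, [420.9, 43.4], [300, 0, 212, 146]), (3075, [350.6, 107.7], [295, 88, 106, 41]), (123, [271.4, 181.6], [262, 176, 20, 13]), (53, [290.5, 161.3], [284, 158, 14, 8]), (46, [218.3, 162.9], [208, 161, 24, 5]), (17, [352.9, 62.9], [352, 56, 3, 14]), (16, [354.5, 79.5], [354, 73, 2, 14]), (12, [259.8, 244.0], [256, 242, 8, 4])]
```

View pics/wrist0.png

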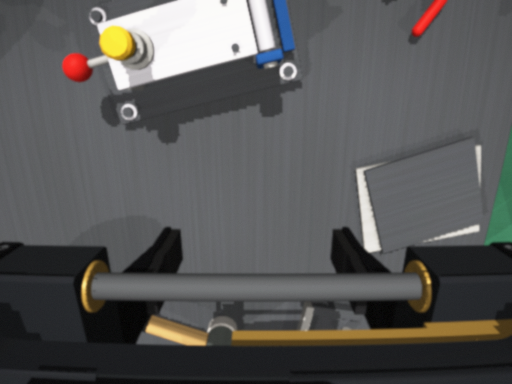

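View pics/sidec.png

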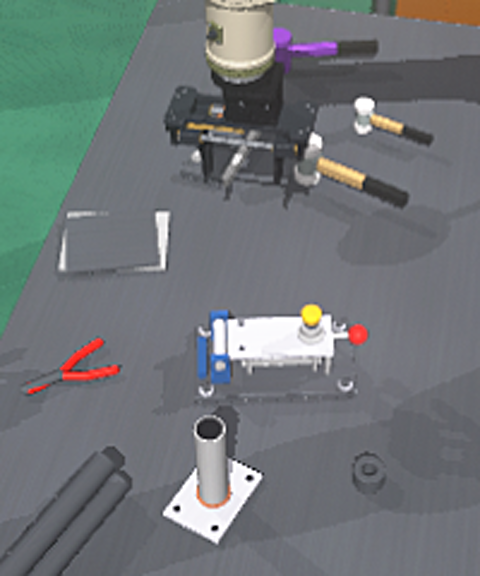

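```bash
python3 - <<'E'
from h import *
np.set_printoptions(precision=4,suppress=True)
I={n:r.camera_info(n) for n in ['scene','side','wrist']}
A,B,W=I['scene'],I['side'],I['wrist']
print('knob',tri(A,(336.9,228),B,(278.7,249)),onz(A,[(336.9,228)],.055),onz(B,[(278.7,249)],.055))
wim=cv2.imread('pics/wrist0.png')[:,:,::-1].copy()
for c,lo,hi in [('yel',(24,150,120),(32,255,255)),('red',(0,190,120),(5,255,255)),('blue',(100,140,60),(120,255,255)),('wood',(10,90,90),(23,220,255))]:
    print(c,blobs(wim,lo,hi,40)[0][:5])
print('wknob',onz(W,[(77,67)],.055),'wstamp',onz(W,[(115.5,42)],.106))
print('stamp',tri(A,(327.1,233),B,(259.3,240.4)),onz(A,[(327.1,233)],.104),onz(B,[(259.3,240.4)],.104))
print('hinge pin?',onz(A,[(284.5,266),(309,282)],.055))
# base bolt positions approx (wrist)
print('bolts',onz(W,[(97,16),(129,111),(288,71)],.016))
c=lambda u,v:(u/2.4+130,v/2.4+110)
print('post top',onz(B,[c(209,428)],.148),onz(A,[(379,313)],.148)); print('post base',onz(B,[c(215,497)],.008))
print('post corners',onz(B,[c(203,455),c(262,476),c(218,542),c(164,514)],.008))
print('spacer',onz(B,[c(369,467)],.026),onz(A,[(399,272)],.026))
print('mallet head top',onz(B,[c(313,142)],.075),'mid', onz(B,[c(309,160)],.0375),'end top',onz(B,[c(405,195)],.045),onz(A,[(221,168)],.075))
print('small head',onz(B,[c(364,103)],.06),'purple',onz(B,[c(282,38)],.07))
print('clamp wood A',onz(A,[(155,180)],.012))
im=cv2.imread('pics/scene0.png')[120:240,130:330];cv2.imwrite('pics/sc.png',cv2.resize(im,None,fx=4,fy=4,interpolation=cv2.INTER_CUBIC))
E
```

```text
knob (array([0.4422, 0.1094, 0.0543]), np.float64(0.0006216245494866993)) [[0.4424 0.1094 0.055 ]] [[0.4423 0.1104 0.055 ]]
yel [(666, [114.4, 40.7], [100, 27, 30, 29])]
red [(526, [75.2, 66.5], [63, 54, 26, 27]), (425, [427.9, 16.6], [413, 0, 34, 36])]
blue [(923, [278.8, 35.0], [256, 0, 38, 68])]
wood [(3153, [374.0, 332.3], [231, 320, 269, 21]), (1102, [175.9, 331.8], [145, 315, 63, 31]), (290, [86.4, 285.9], [81, 261, 16, 51]), (282, [121.6, 48.9], [99, 30, 37, 31]), (274, [425.5, 284.5], [416, 261, 16, 50])]
wknob [[0.4432 0.1108 0.055 ]] wstamp [[0.5076 0.1256 0.106 ]]
stamp (array([0.5058, 0.1257, 0.1028]), np.float64(0.000851678328580207)) [[0.5062 0.1258 0.104 ]] [[0.5058 0.1272 0.104 ]]
hinge pin? [[0.6357 0.1129 0.055 ]
 [0.6171 0.1852 0.055 ]]
bolts [[0.4516 0.1663 0.016 ]
 [0.4769 0.0642 0.016 ]
 [0.6604 0.107  0.016 ]]
post top [[0.5893 0.3637 0.148 ]] [[0.5921 0.3643 0.148 ]]
post base [[0.5854 0.37   0.008 ]]
post corners [[0.6145 0.3114 0.008 ]
 [0.533  0.3287 0.008 ]
 [0.5679 0.4314 0.008 ]
 [0.6426 0.4056 0.008 ]]
spacer [[0.3991 0.3024 0.026 ]] [[0.3946 0.3004 0.026 ]]
mallet head top [[ 0.5633 -0.2542  0.075 ]] mid [[ 0.5685 -0.2521  0.0375]] end top [[ 0.4061 -0.1909  0.045 ]] [[ 0.5752 -0.2556  0.075 ]]
small head [[ 0.4973 -0.3879  0.06  ]] purple [[ 0.6644 -0.5313  0.07  ]]
clamp wood A [[ 0.7386 -0.3903  0.012 ]]
```

View pics/sc.png

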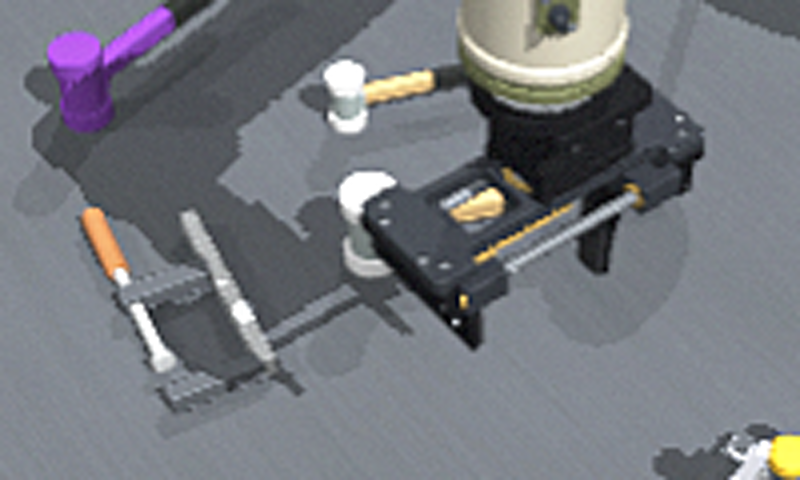

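Request:
arm_command(
  moves=[-3.0,-1.2,0,0,-3.0,-1.2,0,0,-3.0,-1.2,0,0,-3.0,-1.2,0,0,-3.0,-1.2,0,0,-3.0,-1.2,0,0,-3.0,-1.2,0,0,-2.8,-1.1,0,0],
)

```text
time: 0.82
ee_pos: [0.5289, -0.2397, 0.2224]
eef_rot: [0.707, 0.707, -0.0, -0.0]
ft_force: [0.3, 0.5, 0.1]
width: 0.0872
grip_force: 0.0
```

Request:
arm_command(
  moves=[0,0,0,-6.9,0,0,0,-6.9,0,0,0,-6.9,0,0,0,-6.9,0,0,0,-6.9,0,0,0,-6.9,0,0,0,-6.9,0,0,0,-6.9,0,0,0,-6.9,0,0,0,-6.9,0,0,0,0,0,0,0,0],
)

```text
time: 1.82
ee_pos: [0.5299, -0.238, 0.2224]
eef_rot: [0.184, 0.983, 0.0, -0.0]
ft_force: [0.0, 0.2, -0.2]
width: 0.0871
grip_force: 0.0
```

```bash
cat > look.py <<'E'
from h import *
import sys,json
t=sys.argv[1]
np.set_printoptions(precision=4,suppress=True)
s=r.read_state();print(s['time'],np.round(s['ee_pos'],4),R.from_quat(s['eef_rot']).as_matrix().round(3).tolist(),np.round(s['joint_positions'],2),s['width'],s['grip_force'],s['ft_force'])
for n in sys.argv[2:]:
    i=r.camera_info(n);im=r.camera(n);cv2.imwrite(f'pics/{n}{t}.png',im[:,:,::-1])
    json.dump({k:(v.tolist() if hasattr(v,'tolist') else v) for k,v in i.items()},open(f'pics/{n}{t}.json','w'))
E
python3 look.py 1 wrist scene side
```

```text
1.8167 [ 0.5299 -0.238   0.2224] [[-0.932, 0.362, -0.0], [0.362, 0.932, 0.0], [0.0, 0.0, -1.0]] [ 0.39  0.24 -0.05  1.58  0.01  1.32  1.53] 0.08710090190218056 0.0 [ 0.0189  0.199  -0.1992]
```

View pics/wrist1.png

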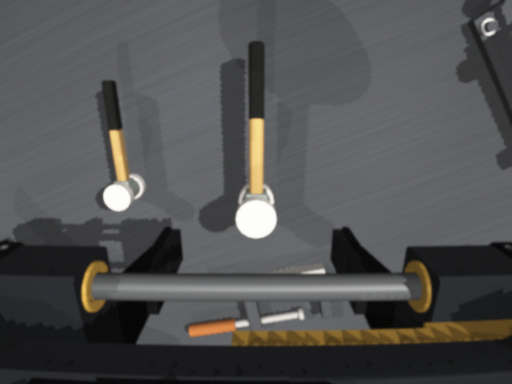

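```bash
python3 - <<'E'
from h import *
import json
i=json.load(open('pics/wrist1.json'));print(i['origin'])
im=cv2.imread('pics/wrist1.png')[:,:,::-1].copy()
b,l=blobs(im,(10,90,90),(23,220,255),200);print(b)
m=cv2.inRange(im[180:240,225:290].copy(),np.array([190]*3),np.array([255]*3));c=max(cv2.findContours(m,0,1)[0],key=cv2.contourArea);print(cv2.minEnclosingCircle(c),cv2.fitEllipse(c))
h=onz(i,[(256.5,218),(256,237.5)],.075);e=onz(i,[(256.5,120),(257,42),(257.3,160)],.0485);print(h,e)
d=h[0]-e[1];print(np.linalg.norm(d[:2]),np.degrees(np.arctan2(d[1],d[0])))
print('grip at', h[0,:2]-.042*d[:2]/np.linalg.norm(d[:2]))
E
```

```text
[0.45235886683396076, -0.20788280331979966, 0.3847212479000603]
[(3931, [350.2, 332.6], [188, 319, 324, 27]), (1113, [256.0, 155.0], [249, 118, 15, 76]), (723, [91.4, 286.4], [81, 261, 27, 52]), (689, [118.7, 154.2], [109, 129, 20, 52]), (540, [422.0, 287.0], [406, 262, 26, 50])]
((32.0, 32.0), 26.000099182128906) ((31.85793685913086, 36.311065673828125), (37.33509826660156, 47.21510696411133), 29.226469039916992)
[[ 0.5721711  -0.25430872  0.075     ]
 [ 0.59353175 -0.2631811   0.075     ]] [[ 0.47799782 -0.21778318  0.0485    ]
 [ 0.40660295 -0.18955752  0.0485    ]
 [ 0.5186017  -0.23258709  0.0485    ]]
0.17777944369635804 -21.359717264706553
grip at [ 0.53305599 -0.2390114 ]
```

Request:
arm_command(
  moves=[-0.2,0,3.0,0,0,0,3.6,0,0,0,3.6,0,0,0,3.6,0,0,0,3.0,0,0,0,2.0,0,0,0,1.0,0,0,0,0.5,0,0,0,0,0],
)

```text
time: 2.72
ee_pos: [0.5319, -0.2387, 0.0194]
eef_rot: [0.183, 0.983, 0.0, -0.0]
ft_force: [0.4, 0.2, -0.1]
width: 0.0871
grip_force: 0.0
```

Request:
arm_command(
  moves=[0,0,0,0,0,0,0,0,0,0,0,0,0,0,0,0,0,0,0,0,0,0,0,0,0,0,0,0,0,0,0,0],
  fingers=0,
  squeeze=60,
)

```text
time: 3.38
ee_pos: [0.5319, -0.2387, 0.0196]
eef_rot: [0.182, 0.983, -0.0, 0.0]
ft_force: [-0.2, -0.2, 0.8]
width: 0.0417
grip_force: 0.0
```

Request:
arm_command(
  moves=[0,0,0,0,0,0,0,0,0,0,0,0,0,0,0,0,0,0,0,0,0,0,0,0,0,0,0,0],
)

```text
time: 3.97
ee_pos: [0.5319, -0.2388, 0.0195]
eef_rot: [0.182, 0.983, -0.0, 0.0]
ft_force: [-0.2, -1.0, -0.2]
width: 0.0152
grip_force: 59.9
```

```bash
python3 - <<'E'
from h import *
# jig side refinement using scene1/side1 (arm may block) 
import json
for n in ['scene','side']:
    i=json.load(open(f'pics/{n}1.json'));im=cv2.imread(f'pics/{n}1.png')[:,:,::-1].copy()
    y=[b for b in blobs(im,(20,120,90),(34,255,255),20)[0] if 200<b[1][1]<260 and 250<b[1][0]<340]
    k=[b for b in blobs(im,(0,150,100),(6,255,255),20)[0] if 200<b[1][1]<260 and 250<b[1][0]<345]
    print(n,y,k,onz(i,[y[0][1]],.103),onz(i,[k[0][1]],.055))
E
```

```text
scene [(88, [326.7, 233.6], [322, 229, 10, 11])] [(65, [337.2, 228.0], [333, 224, 9, 10])] [[0.50774701 0.12607269 0.103     ]] [[0.44170234 0.10992375 0.055     ]]
side [(55, [259.2, 240.5], [256, 237, 8, 8])] [(47, [278.7, 248.7], [275, 245, 8, 8])] [[0.50616631 0.12681775 0.103     ]] [[0.44243275 0.10907737 0.055     ]]
```

Request:
arm_command(
  moves=[0,0,-1.0,0,0,0,-2.5,0,0,0,-3.5,0,0,0,-3.5,0,0,0,-3.0,0,0,0,-2.0,0,0,0,-1.0,0],
)

```text
time: 4.55
ee_pos: [0.5327, -0.2389, 0.1881]
eef_rot: [0.182, 0.983, -0.0, 0.002]
ft_force: [0.5, -0.8, -4.8]
width: 0.0156
grip_force: 59.9
```

Request:
arm_command(
  moves=[1.0,1.7,0,0,1.6,2.6,0,0,1.8,3.0,0,0,2.0,3.3,0,0,2.0,3.3,0,0,2.0,3.3,0,0,2.0,3.3,0,0,2.0,3.3,0,0,2.0,3.3,0,0,1.6,2.7,0,0,1.1,2.0,0,0,0.6,1.4,0,0],
)

```text
time: 5.55
ee_pos: [0.4651, 0.1448, 0.1838]
eef_rot: [0.181, 0.984, -0.0, -0.001]
ft_force: [0.5, -0.7, -4.2]
width: 0.0155
grip_force: 59.9
```

Request:
arm_command(
  moves=[0,0,0,0,0,0,0,0],
)

```text
time: 5.72
ee_pos: [0.4661, 0.1422, 0.1837]
eef_rot: [0.181, 0.983, -0.0, -0.001]
ft_force: [-0.2, -1.9, -4.9]
width: 0.0154
grip_force: 59.9
```

```bash
python3 look.py 2 wrist scene side
```

```text
5.7167 [0.4661 0.1422 0.1837] [[-0.934, 0.357, -0.002], [0.357, 0.934, -0.001], [0.001, -0.001, -1.0]] [-0.03  0.08 -0.37  1.85  0.03  1.22  0.79] 0.015437350246068654 59.948344733566046 [-0.1725 -1.9182 -4.8618]
```

View pics/wrist2.png

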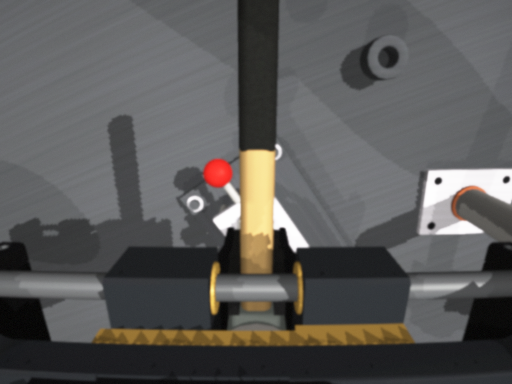

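Request:
arm_command(
  moves=[0,0,1.5,0,0,0,2.0,0,0,0,1.5,0,0,0,1.0,0,0,0,0.7,0,0,0,0.3,0],
)

```text
time: 6.37
ee_pos: [0.4663, 0.1416, 0.1154]
eef_rot: [0.183, 0.983, -0.0, -0.001]
ft_force: [-20.0, -2.2, 31.8]
width: 0.0156
grip_force: 60.1
```

```bash
python3 look.py 3 scene side; python3 -c "
import cv2,numpy as np
a=cv2.imread('pics/scene3.png')[190:310,260:400];b=cv2.imread('pics/side3.png')[190:310,190:330]
cv2.imwrite('pics/hit.png',cv2.resize(np.hstack([a,b]),None,fx=2.8,fy=2.8,interpolation=2))"
```

```text
6.3667 [0.4663 0.1416 0.1154] [[-0.933, 0.359, -0.002], [0.359, 0.933, -0.001], [0.001, -0.001, -1.0]] [-0.04  0.15 -0.38  1.93  0.06  1.08  0.77] 0.015633724974645963 60.126816015690565 [-19.9758  -2.1962  31.8368]
```

View pics/hit.png

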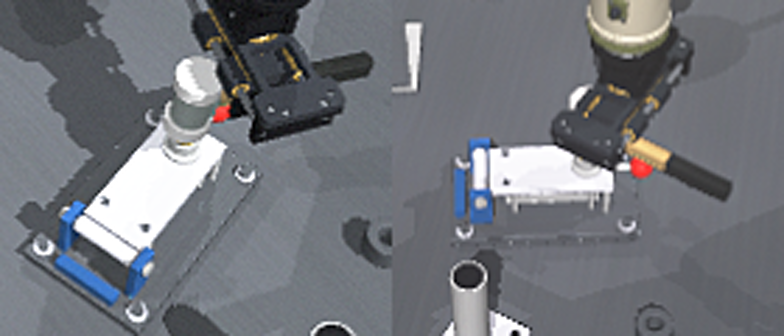

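Request:
arm_command(
  moves=[0,0,-1.0,0,0,0,-2.0,0,0,0,-2.5,0,0,0,-1.5,0],
)

```text
time: 6.8
ee_pos: [0.4679, 0.1419, 0.1875]
eef_rot: [0.182, 0.983, 0.001, 0.001]
ft_force: [0.1, 0.1, -5.0]
width: 0.015
grip_force: 59.9
```

Request:
arm_command(
  moves=[-0.8,-1.4,0,0,-1.2,-2.3,0,0,-1.7,-3.2,0,0,-1.9,-3.5,0,0,-1.9,-3.5,0,0,-1.8,-3.3,0,0,-1.5,-2.8,0,0,-1.1,-2.1,0,0,-0.6,-1.1,0,0,0,0,0,0],
)

```text
time: 7.63
ee_pos: [0.5005, -0.1232, 0.1849]
eef_rot: [0.185, 0.983, -0.0, 0.0]
ft_force: [-0.2, -0.1, -4.0]
width: 0.0159
grip_force: 59.9
```

Request:
arm_command(
  moves=[0,0,1.5,0,0,0,3.0,0,0,0,3.0,0,0,0,3.0,0,0,0,2.5,0,0,0,1.5,0,0,0,0.8,0,0,0,0.5,0,0,0,0.2,0,0,0,0.2,0],
)

```text
time: 8.47
ee_pos: [0.5014, -0.1193, 0.0235]
eef_rot: [0.182, 0.983, 0.0, 0.001]
ft_force: [0.3, 0.6, -4.9]
width: 0.0155
grip_force: 59.9
```

Request:
arm_command(
  moves=[0,0,0.1,0,0,0,0.1,0,0,0,0.1,0,0,0,0,0],
)

```text
time: 8.8
ee_pos: [0.5007, -0.1196, 0.0198]
eef_rot: [0.182, 0.983, 0.0, 0.0]
ft_force: [-0.4, 0.5, -5.8]
width: 0.0152
grip_force: 59.9
```

Request:
arm_command(
  moves=[0,0,0.1,0,0,0,0.1,0,0,0,0,0],
)

```text
time: 9.05
ee_pos: [0.5007, -0.1196, 0.0188]
eef_rot: [0.182, 0.983, -0.0, 0.0]
ft_force: [-7.7, 2.1, 11.2]
width: 0.0157
grip_force: 59.9
```

Request:
arm_command(
  moves=[0,0,0,0,0,0,0,0,0,0,0,0,0,0,0,0,0,0,0,0,0,0,0,0,0,0,-1.0,0,0,0,-2.5,0,0,0,-3.5,0,0,0,-3.5,0,0,0,-3.5,0,0,0,-3.0,0],
  fingers=80,
)

```text
time: 10.05
ee_pos: [0.5007, -0.1195, 0.191]
eef_rot: [0.182, 0.983, 0.0, 0.001]
ft_force: [1.1, -0.0, -1.2]
width: 0.0691
grip_force: 0.0
```

```bash
python3 look.py 4 wrist scene side; python3 -c "
import cv2,numpy as np
a=cv2.imread('pics/scene4.png')[120:320,180:400];b=cv2.imread('pics/wrist4.png')
cv2.imwrite('pics/rel.png',np.hstack([cv2.resize(a,(440,400)),cv2.resize(b,(360,400))]))"
```

```text
10.05 [ 0.5007 -0.1195  0.191 ] [[-0.934, 0.358, 0.002], [0.358, 0.934, -0.0], [-0.002, 0.0, -1.0]] [ 0.27  0.12 -0.13  1.79  0.02  1.23  1.34] 0.06905849249277264 0.0 [ 1.1255 -0.0358 -1.2161]
```

View pics/rel.png

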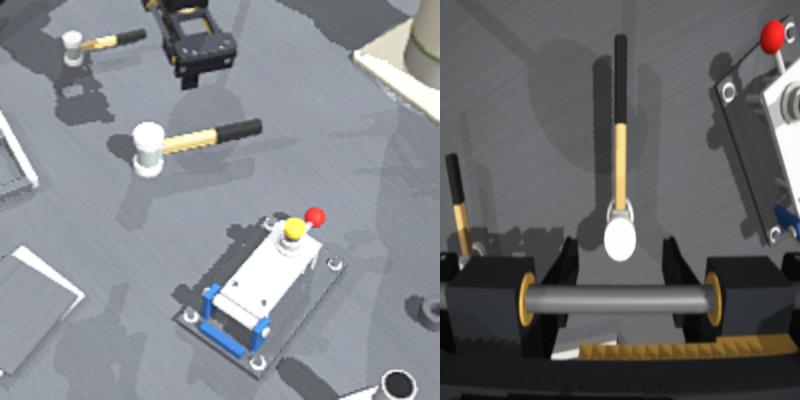

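Request:
arm_command(
  moves=[1.0,1.4,0,0,1.8,2.5,0,0,2.0,2.9,0,0,2.2,3.1,0,0,2.2,3.1,0,0,2.0,2.9,0,0,1.5,2.1,0,0,1.0,1.3,0,0],
)

```text
time: 10.87
ee_pos: [0.4401, 0.1127, 0.1869]
eef_rot: [0.181, 0.984, -0.0, -0.001]
ft_force: [0.5, 0.2, -0.5]
width: 0.0697
grip_force: 0.0
```

Request:
arm_command(
  moves=[0,0,0,-7,0,0,0,-7,0,0,0,-7,0,0,0,-7,0,0,0,-7,0,0,0,0,0,0,0,0],
)

```text
time: 11.45
ee_pos: [0.4413, 0.1096, 0.187]
eef_rot: [-0.12, 0.993, -0.0, -0.001]
ft_force: [0.4, -0.9, 0.2]
width: 0.0699
grip_force: 0.0
```

```bash
python3 look.py 5 wrist; python3 - <<'E'
from h import *
import json
np.set_printoptions(precision=4,suppress=True)
for n in ['scene4','side4','wrist4','wrist5']:
    i=json.load(open(f'pics/{n}.json'));im=cv2.imread(f'pics/{n}.png')[:,:,::-1].copy()
    y=blobs(im,(24,120,90),(34,255,255),20)[0];k=blobs(im,(0,150,100),(6,255,255),20)[0]
    for b in k[:4]: print(n,'k',b,onz(i,[b[1]],.055)[0])
    for b in y[:3]: print(n,'y',b,onz(i,[b[1]],.103)[0])
E
```

```text
11.45 [0.4413 0.1096 0.187 ] [[-0.971, -0.238, -0.001], [-0.238, 0.971, -0.0], [0.001, 0.0, -1.0]] [ 0.02  0.   -0.36  1.92  0.    1.22  1.47] 0.06991973782281596 0.0 [ 0.385  -0.853   0.1833]
scene4 k (1342, [382.1, 66.1], [350, 37, 59, 56]) [-0.2963 -0.3569  0.055 ]
scene4 k (294, [249.3, 338.4], [239, 322, 27, 32]) [0.8224 0.2087 0.055 ]
scene4 k (65, [337.2, 228.0], [333, 224, 9, 10]) [0.4417 0.1099 0.055 ]
scene4 y (81, [327.0, 233.3], [322, 229, 11, 10]) [0.5065 0.1259 0.103 ]
side4 k (1714, [501.1, 244.5], [481, 180, 31, 106]) [-0.3126 -0.0465  0.055 ]
side4 k (151, [165.9, 261.4], [155, 251, 25, 17]) [0.7922 0.2291 0.055 ]
side4 k (47, [278.8, 248.8], [275, 245, 8, 8]) [0.442  0.1094 0.055 ]
side4 y (47, [259.3, 240.3], [256, 237, 8, 8]) [0.506  0.1259 0.103 ]
wrist4 k (846, [472.7, 35.0], [456, 19, 34, 33]) [0.4432 0.1121 0.055 ]
wrist5 k (609, [257.3, 184.0], [244, 171, 28, 27]) [0.4435 0.1108 0.055 ]
wrist5 y (443, [257.0, 265.8], [243, 256, 28, 19]) [0.5046 0.1254 0.103 ]
```

Request:
arm_command(
  moves=[-0.1,0,1.5,0,0,0,3.0,0,0,0,3.0,0,0,0,3.0,0,0,0,2.2,0,0,0,1.4,0,0,0,0.7,0,0,0,0.3,0],
)

```text
time: 12.17
ee_pos: [0.442, 0.1098, 0.0355]
eef_rot: [-0.121, 0.993, 0.0, -0.001]
ft_force: [-0.2, -0.2, 0.4]
width: 0.0694
grip_force: 0.0
```

Request:
arm_command(
  moves=[0,0,0,0,0,0,0,0,0,0,0,0,0,0,0,0,0,0,0,0,0,0,0,0,0,0,0,0,0,0,0,0,0,0,0,0,0,0,0,0],
  fingers=0,
  squeeze=20,
)

```text
time: 13.0
ee_pos: [0.4427, 0.1107, 0.0367]
eef_rot: [-0.122, 0.993, 0.0, 0.0]
ft_force: [-1.9, 4.0, 1.2]
width: 0.0269
grip_force: 20.0
```

```bash
python3 -c "
import numpy as np
a=np.linspace(0,1.68,25);x=-.19*np.cos(a)*100;z=.19*np.sin(a)*100
for i in range(24): print(round(-(x[i+1]-x[i]),2),0,round(-(z[i+1]-z[i]),2),0,sep=', ',end=', ')
"
```

```text
-0.05, 0, -1.33, 0, -0.14, 0, -1.32, 0, -0.23, 0, -1.31, 0, -0.32, 0, -1.29, 0, -0.41, 0, -1.26, 0, -0.5, 0, -1.23, 0, -0.58, 0, -1.19, 0, -0.67, 0, -1.15, 0, -0.75, 0, -1.1, 0, -0.82, 0, -1.05, 0, -0.89, 0, -0.99, 0, -0.96, 0, -0.92, 0, -1.02, 0, -0.85, 0, -1.08, 0, -0.78, 0, -1.13, 0, -0.7, 0, -1.18, 0, -0.62, 0, -1.22, 0, -0.54, 0, -1.25, 0, -0.45, 0, -1.28, 0, -0.36, 0, -1.3, 0, -0.27, 0, -1.32, 0, -0.18, 0, -1.33, 0, -0.09, 0, -1.33, 0, 0.01, 0, -1.33, 0, 0.1, 0,
```

Request:
arm_command(
  moves=[-0.1,0,-1.3,0,-0.1,0,-1.3,0,-0.2,0,-1.3,0,-0.3,0,-1.3,0,-0.4,0,-1.3,0,-0.5,0,-1.2,0,-0.6,0,-1.2,0,-0.7,0,-1.2,0,-0.7,0,-1.1,0,-0.8,0,-1.1,0,-0.9,0,-1.0,0,-1.0,0,-0.9,0],
)

```text
time: 14.0
ee_pos: [0.5034, 0.1251, 0.1787]
eef_rot: [-0.122, 0.993, -0.0, -0.001]
ft_force: [-3.0, 0.0, -0.7]
width: 0.0266
grip_force: 20.0
```

Request:
arm_command(
  moves=[-1.0,0,-0.8,0,-1.1,0,-0.8,0,-1.1,0,-0.7,0,-1.2,0,-0.6,0,-1.2,0,-0.5,0,-1.3,0,-0.5,0,-1.3,0,-0.4,0,-1.3,0,-0.3,0,-1.3,0,-0.2,0,-1.3,0,-0.1,0,-1.3,0,0,0,-1.3,0,0.1,0],
)

```text
time: 15.0
ee_pos: [0.6475, 0.1592, 0.2265]
eef_rot: [-0.121, 0.993, -0.001, 0.0]
ft_force: [0.2, -3.0, 1.6]
width: 0.027
grip_force: 20.0
```

Request:
arm_command(
  moves=[-1.0,0,0.1,0,0,0,0,0],
)

```text
time: 15.17
ee_pos: [0.6581, 0.1617, 0.225]
eef_rot: [-0.121, 0.993, -0.001, 0.0]
ft_force: [2.0, -3.7, 1.4]
width: 0.0265
grip_force: 20.0
```

Request:
arm_command(
  moves=[0,0,0,0,0,0,0,0,0,0,0,0,0,0,0,0,0,0,0,0,0,0,0,0,0,0,-1.0,0,0,0,-2.0,0,0,0,-2.0,0,0,0,-1.0,0,0,0,0,0],
  fingers=85,
)

```text
time: 16.08
ee_pos: [0.6571, 0.1637, 0.289]
eef_rot: [-0.122, 0.993, 0.0, 0.002]
ft_force: [1.0, -0.1, 0.2]
width: 0.0739
grip_force: 0.0
```

```bash
python3 look.py 6 scene side; python3 - <<'E'
from h import *
import json
I=[json.load(open(f'pics/{n}6.json')) for n in ('scene','side')];c=[]
for n in ('scene','side'):
    im=cv2.imread(f'pics/{n}6.png')[:,:,::-1].copy();print(n,[b[:2] for b in blobs(im,(0,150,100),(6,255,255),20)[0]])
p=np.array([.5441,.1349])+.137*np.array([.9703,.2419]);P=[*p,.238];print(P,proj(I[0],P),proj(I[1],P))
E
```

```text
16.0833 [0.6571 0.1637 0.289 ] [[-0.97, -0.242, 0.005], [-0.242, 0.97, 0.001], [-0.005, 0.0, -1.0]] [-0.09  0.45 -0.33  1.18  0.14  1.53  1.42] 0.0738776496025531 0.0 [ 1.0158 -0.1444  0.2395]
scene [(673, [387.4, 73.5]), (296, [249.4, 338.5]), (126, [291.6, 249.0]), (48, [392.9, 45.6])]
side [(1706, [501.1, 244.6]), (154, [165.8, 261.5]), (56, [201.4, 212.8])]
[np.float64(0.6770311), np.float64(0.1680403), 0.238] [[292.60028276 249.16012931]] [[202.02643733 213.26221344]]
```

Request:
arm_command(
  moves=[1.0,0,0,0,2.0,0,0,0,2.5,0,0,0,2.5,0,0,0,2.0,0,0,0,1.2,0,0,0,0.5,0,0,0,0,0,1.5,0,0,0,2.5,0,0,0,2.0,0,0,0,1.0,0,0,0,0,0],
)

```text
time: 17.18
ee_pos: [0.5415, 0.1344, 0.2125]
eef_rot: [-0.122, 0.993, -0.0, -0.002]
ft_force: [0.4, 0.4, -0.3]
width: 0.0741
grip_force: 0.0
```

```bash
python3 look.py 7 wrist; python3 - <<'E'
from h import *
import json
i=json.load(open('pics/wrist7.json'));im=cv2.imread('pics/wrist7.png');o=np.array([.5441,.1349]);X=np.array([.9703,.2419]);Y=np.array([-.2419,.9703])
def P(x,y,z): return [*(o+X*x+Y*y),z]
q=proj(i,[P(-.06,-.02,.044),P(-.06,.02,.044),P(0,.02,.044),P(0,-.02,.044),P(-.005,.0,.046)]);print(q)
for a in q: cv2.circle(im,tuple(int(v) for v in a.round()),2,(0,0,255),-1)
cv2.imwrite('pics/w7m.png',im)
E
```

```text
17.1833 [0.5415 0.1344 0.2125] [[-0.97, -0.242, -0.005], [-0.242, 0.97, -0.001], [0.005, 0.0, -1.0]] [-0.02  0.22 -0.35  1.64  0.08  1.31  1.43] 0.07410037889264895 0.0 [ 0.3848  0.4214 -0.343 ]
[[237.37720278 119.78896178]
 [275.68230036 119.80211779]
 [274.70691078 175.4782159 ]
 [238.2931336  175.46068328]
 [256.50160552 171.46669992]]
```

View pics/w7m.png

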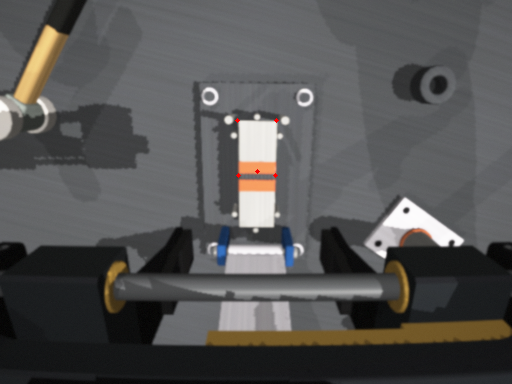

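Request:
arm_command(
  moves=[-0.2,0,1.5,0,0,0,3.0,0,0,0,3.5,0,0,0,3.5,0,0,0,3.0,0,0,0,2.0,0,0,0,1.2,0,0,0,0.8,0,0,0,0.4,0,0,0,0,0],
)

```text
time: 18.07
ee_pos: [0.5453, 0.1356, 0.0271]
eef_rot: [-0.122, 0.993, 0.0, 0.0]
ft_force: [-0.7, 0.2, 0.0]
width: 0.0737
grip_force: 0.0
```

Request:
arm_command(
  moves=[0,0,0,0,0,0,0,0,0,0,0,0,0,0,0,0,0,0,0,0,0,0,0,0,0,0,0,0,0,0,0,0,0,0,0,0],
  fingers=0,
  squeeze=40,
)

```text
time: 18.82
ee_pos: [0.5447, 0.1354, 0.0267]
eef_rot: [-0.122, 0.993, 0.0, 0.0]
ft_force: [-0.9, -0.8, 3.9]
width: 0.0399
grip_force: 40.0
```

Request:
arm_command(
  moves=[0,0,-0.5,0,0,0,-1.0,0,0,0,-2.0,0,0,0,-2.5,0,0,0,-3.0,0,0,0,-3.0,0,0,0,-3.0,0,0,0,-2.5,0,0,0,-2.0,0,0,0,-1.2,0,0,0,-0.7,0,0,0,0,0],
)

```text
time: 19.82
ee_pos: [0.5449, 0.1355, 0.2417]
eef_rot: [-0.122, 0.993, 0.0, 0.001]
ft_force: [-0.2, -0.3, -3.3]
width: 0.0398
grip_force: 40.0
```

Request:
arm_command(
  moves=[0,0,0,0,0,0,0,0,0,0,0,0,0,0,0,0,0,0,0,0,0,0,0,0],
)

```text
time: 20.32
ee_pos: [0.5445, 0.1354, 0.2402]
eef_rot: [-0.122, 0.993, -0.0, -0.0]
ft_force: [1.1, 0.0, -2.6]
width: 0.0393
grip_force: 40.0
```

```bash
python3 look.py 8 wrist scene side; python3 - <<'E'
from h import *
import json
for n in ('scene','side','wrist'):
    im=cv2.imread(f'pics/{n}8.png')[:,:,::-1].copy();print(n,[b[:3] for b in blobs(im,(0,150,100),(14,255,255),40)[0]])
s=json.load(open('pics/wrist8.json'));st=r.read_state()
Rm=R.from_quat(st['eef_rot']).as_matrix();c=np.array(st['ee_pos']);c[2]=.26;x=Rm[:,0];y=Rm[:,1]
print(proj(s,[c+.06*x+.02*y,c+.06*x-.02*y,c]))
# pale coupon mask in wrist view
im=cv2.imread('pics/wrist8.png')[:245];m=cv2.inRange(im,np.array([150]*3),np.array([255]*3));cs=sorted(cv2.findContours(m,0,1)[0],key=cv2.contourArea)[-3:];print([(cv2.contourArea(k),cv2.boundingRect(k)) for k in cs])
E
```

```text
20.3167 [0.5445 0.1354 0.2402] [[-0.97, -0.242, -0.001], [-0.242, 0.97, -0.0], [0.001, 0.0, -1.0]] [-0.02  0.2  -0.35  1.59  0.07  1.36  1.43] 0.03933679887546188 39.977518916130066 [ 1.1457  0.0302 -2.5616]
scene [(12519, [173.4, 41.4], [93, 0, 183, 118]), (297, [249.5, 338.4], [239, 322, 27, 32]), (142, [397.4, 74.1], [388, 51, 17, 43]), (125, [291.6, 249.0], [286, 243, 12, 13])]
side [(12484, [406.7, 35.4], [299, 0, 213, 132]), (1770, [368.2, 110.9], [305, 94, 109, 36]), (1711, [501.1, 244.6], [481, 180, 31, 106]), (153, [165.8, 261.5], [155, 251, 25, 17]), (57, [201.5, 212.8], [198, 209, 8, 9])]
wrist [(1686, [256.3, 241.7], [218, 231, 78, 24]), (572, [256.6, 269.5], [220, 265, 74, 9]), (40, [398.3, 225.2], [392, 219, 19, 19])]
[[300.30836021 146.03933041]
 [213.49302019 145.99715967]
 [256.78514309 261.24726117]]
[(1208.0, (0, 91, 42, 42)), (2242.0, (359, 188, 93, 57)), (2884.0, (215, 119, 86, 59))]
```

```bash
python3 - <<'E'
from h import *
import json
s=json.load(open('pics/wrist8.json'));st=r.read_state();im=cv2.imread('pics/wrist8.png')
g=cv2.cvtColor(im,6).astype(int);print('col256',g[100:260:4,256].tolist())
for v in range(116,236,8): 
    w=np.where(g[v,190:320]>110)[0]+190; print(v,(w.min(),w.max()) if len(w) else None,end=' ')
Rm=R.from_quat(st['eef_rot']).as_matrix();c=np.array(st['ee_pos']);x=Rm[:,0];y=Rm[:,1];print()
for t in (-.3,-.2,-.1,0,.1):
    e=c.copy();e[2]=.258;e=e+.06*(x*np.cos(t)+np.array([0,0,1])*np.sin(t));print(t,proj(s,[e+.02*y,e-.02*y]).round(0).tolist())
E
```

```text
col256 [118, 112, 120, 234, 99, 222, 242, 242, 242, 242, 242, 162, 231, 233, 233, 233, 232, 227, 189, 151, 150, 148, 149, 149, 148, 150, 149, 149, 150, 151, 150, 149, 148, 111, 109, 110, 112, 123, 113, 72]
116 (np.int64(190), np.int64(318)) 124 (np.int64(190), np.int64(319)) 132 (np.int64(190), np.int64(319)) 140 (np.int64(190), np.int64(319)) 148 (np.int64(190), np.int64(319)) 156 (np.int64(190), np.int64(305)) 164 (np.int64(190), np.int64(305)) 172 (np.int64(190), np.int64(300)) 180 (np.int64(190), np.int64(301)) 188 (np.int64(190), np.int64(301)) 196 (np.int64(190), np.int64(298)) 204 (np.int64(190), np.int64(297)) 212 (np.int64(217), np.int64(296)) 220 (np.int64(218), np.int64(300)) 228 (np.int64(200), np.int64(295)) 
-0.3 [[295.0, 145.0], [219.0, 145.0]]
-0.2 [[296.0, 144.0], [217.0, 144.0]]
-0.1 [[298.0, 144.0], [216.0, 144.0]]
0 [[300.0, 145.0], [214.0, 145.0]]
0.1 [[301.0, 148.0], [212.0, 148.0]]
```

```bash
python3 -c "
from bench import r
print(r.close_job())"
```

```text
the job is handed in; nothing more can be done
None
```

The job is handed in, with no verdict returned: the stamp was struck to its stop, the mallet stands on the bench clear of the jig, the leaf is fully open, and the coupon is held level about 25 cm up with its weld bead on top.

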